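# Hang the slide carriers on the drying rail and pin the keeper

### The arm

A 7-joint arm with a two-finger parallel gripper is mounted at the origin on the work surface. World frame = base frame: x ahead of the robot, y to its left, z up, the work surface at z = 0. Lengths are in m, angles in rad, forces in N, time in s.
With the tool pointing down it reaches from about 0.35 to 0.9 m from the base axis. Payload 8.1 kg.
Tool frame: the origin (TCP) lies between the finger pads; the fingertips stand 22 mm ahead of it and the grasp point (between the pads) lies 3 mm ahead of it (r.tcp_to_tips is the distance from the TCP to the fingertips, in m); z points along the fingers, y is the line along which they close (so a half turn about z gives the same grasp; the last joint's range is limited). The gripper opens to 92 mm and grips with 3 to 60 N. Pads are 19 mm wide; open, the fingers measure 130 mm over their backs; the gripper's body (75 mm by 190 mm) begins 47 mm behind the grasp point.
Start: joints at [1.164, 0.434, 0.025, 1.573, -0.012, 1.134, -0.075], TCP at [0.187, -0.596, 0.249] pointing down, gripper open.
Joint ranges: [-2.62, 2.62], [-0.44, 2.09], [-1.27, 1.32], [0.08, 2.57], [-1.32, 4.46], [0.12, 2], [-2.74, 2.74]. Speed limits (rad/s): [2.22, 2.22, 3.01, 3.01, 3.14, 3.14, 3.14].

### API

Orientations are given as a unit quaternion [x, y, z, w].
In Python, from cell import telemetry, eyes, workorder, r gives the robot as it stands. The module is installed in compiled form; this text tells all that it offers.
- The arm moves only by the tool jog_arm, never from a script. Its argument "plan" is a list of rows, each a list of 3 entries, a list of its own where there are three numbers: the shift along the tool's x, y, z in m, then the turn about the tool's z in rad, then the finger opening in m, from 0 to 0.0918. A call has 1 to 12 rows; each row shifts and turns the commanded pose from where the row before left it, along the tool's axes as they then stand; what a row does not reach is not made up. A row lasts 1/8 s, in which the tool goes at most 62.5 mm and 10.7 degrees, less where a joint would pass 70% of its speed; a pose out of reach is approached as far as the arm can. A call with a gripper value outside its range is refused whole. The fingers move at their own pace and stop on an object; the grip force is fixed at half the most. Time passes only in rows, so rows that do not move let the fingers close. It gives the time, the measured TCP pose, the force, the opening and the grip force at its end, in the units of the state.
- telemetry.state(): the state, without advancing time (a new reading comes with each control period).
- eyes.camera(name): name is "side" or "top"; returns the picture (420x560x3 uint8, red, green, blue); there is no depth.
- eyes.get_calibration(name): a dict with "fx", "fy", "cx", "cy" (pixels), "camera_from_world" (4x4, takes a point from world to camera coordinates). Camera axes: x right, y up, looking along -z (the intrinsics and any distortion apply to the point x, -y, -z); pixel columns grow to the right and rows downward; lengths in m; the calibration is good to about 2 mm. A picture is of the moment at which its call begins. get_calibration takes no time and is no camera call.
- workorder.finish_job(): hands the job in; it is judged then, once.
The state is a dict: "time": time; "joint_pos": joint angles; "qvel": joint speeds; "effort": joint torques, N m; "position": TCP position; "eef_rot": TCP orientation; "contact_force": force on the tool from outside, world axes, zero at the start; "moment": the same for the moment, N m; "finger_gap": finger opening in m; "grip_force": force on a finger pad.
Only numpy, scipy, OpenCV 4.12 (cv2) and the standard library are available. Lean on these libraries where they do the work, as an engineer would, in place of code of your own. Each camera call takes 0.05 s, during which the arm holds its last target. There are 200 camera calls.

### The job

Get the microscope slide carriers ready to be taken to the drying cabinet: hang every blue slide carrier on the bench over the flat steel rail of the drying stand by its handle, threaded on from the rail's free end and centred so that it hangs upright, well clear of the pin hole at the free end. Then set the yellow keeper down over the free end of the rail with its hole over the rail's hole, and push the red-headed pin down through both until its head rests on the keeper. Do not disturb the bottle, the green box or the mouse.

Things in the scene. Friction and masses are not known exactly. Their poses are not given: they have to be found in the camera images.
- stand: drying stand, fixed. Origin: on the bench under the rail's middle; z up, y along the rail to the post. Flat steel rail 30 mm wide (x), 12 thick, top at z 150 mm, from y -150 mm (free end) to +150 mm, where a post 44 (x) x 30 mm carries it (y 150 to 180, top z 150). Base plate 130 mm wide (x), y -115 to 185, 12 mm high
- rail_hole (a point): centre of the vertical pin hole (14 mm diameter, right through) at the top surface of the rail, 20 mm from the free end; axes as the stand's
- carrier1: blue slide carrier, may be absent, same either way round, 0.16 kg. Origin: centre of underside; z up, x its width. Tray 90 x 36 x 32 mm high; 7 mm uprights at its x ends; handle bar 90 (x) x 14 (y) mm on top, z 105 to 115 mm. The window under the handle is 76 mm wide, z 32 to 105 mm, open along y. Orange grip tab in the middle, 12 (x) x 24 (y) mm, z 115 to 141 mm
- carrier2: blue slide carrier, may be absent, same either way round, 0.16 kg. Origin: centre of underside; z up, x its width. Tray 90 x 36 x 32 mm high; 7 mm uprights at its x ends; handle bar 90 (x) x 14 (y) mm on top, z 105 to 115 mm. The window under the handle is 76 mm wide, z 32 to 105 mm, open along y. Orange grip tab in the middle, 12 (x) x 24 (y) mm, z 115 to 141 mm
- carrier3: blue slide carrier, may be absent, same either way round, 0.16 kg. Origin: centre of underside; z up, x its width. Tray 90 x 36 x 32 mm high; 7 mm uprights at its x ends; handle bar 90 (x) x 14 (y) mm on top, z 105 to 115 mm. The window under the handle is 76 mm wide, z 32 to 105 mm, open along y. Orange grip tab in the middle, 12 (x) x 24 (y) mm, z 115 to 141 mm
- carrier4: blue slide carrier, may be absent, same either way round, 0.16 kg. Origin: centre of underside; z up, x its width. Tray 90 x 36 x 32 mm high; 7 mm uprights at its x ends; handle bar 90 (x) x 14 (y) mm on top, z 105 to 115 mm. The window under the handle is 76 mm wide, z 32 to 105 mm, open along y. Orange grip tab in the middle, 12 (x) x 24 (y) mm, z 115 to 141 mm
- carrier1_seat (a point): middle of the underside of the handle bar of carrier1, 105 mm above its origin: it rests on the rail's top when hung
- carrier2_seat (a point): middle of the underside of the handle bar of carrier2, 105 mm above its origin: it rests on the rail's top when hung
- carrier3_seat (a point): middle of the underside of the handle bar of carrier3, 105 mm above its origin: it rests on the rail's top when hung
- carrier4_seat (a point): middle of the underside of the handle bar of carrier4, 105 mm above its origin: it rests on the rail's top when hung
- keeper: yellow keeper, an inverted U saddle 46 (x) x 40 (y) x 36 mm high, 0.09 kg, same either way round. Origin: centre of underside; z up. Top plate 14 mm thick on two 6 mm cheeks, 22 mm high, at its x ends; the channel between them, 34 mm wide, 22 deep, open at both y ends, fits over the 30 mm rail. It stands on its cheeks
- keeper_hole (a point): centre of the keeper's vertical pin hole (14 mm diameter, right through the top plate) at its top face, 36 mm above its origin; when seated, 14 mm above rail_hole
- pin: pin standing upright in its holder, about 0.06 kg. Origin: its lower tip; z up. Steel shaft 9 mm diameter, 60 mm long with a tapered tip, then a red cylindrical head 26 mm diameter, 60 to 86 mm above the origin
- pin_collar (a point): centre of the underside of the pin's head, 60 mm above its tip
- pin_holder: white block 60 x 60 x 60 mm, fixed to the bench; the pin stands loosely in its central 13 mm hole, 50 mm deep, with the underside of its head 10 mm above the block. Origin: centre of its underside
- bottle: bystander: amber bottle 52 mm diameter, 120 mm high; origin at centre of underside
- green_box: bystander: green box 60 x 90 x 30 mm; origin at centre of underside
- mouse: bystander: black computer mouse 100 x 58 x 30 mm; origin at centre of underside
Things that resemble listed ones, but are neither listed nor needed, are in the scene too. Several things have the shape of the keeper; the one meant has the colours described above.

How it is judged:
By the outcome, as a careful person would: the job done as asked, in the order asked, and still so for the second after the job is handed in, with the robot touching nothing.
Of carrier1, carrier2, carrier3, carrier4 only 2 to 4 are there at a start; the rules pass over those that are not, and their reading is None.
At some moment in a run one of carrier1, carrier2, carrier3, carrier4, keeper may be knocked a few centimetres aside while the robot is not near it.
It also fails if it takes over 210 s, if anything falls off the work surface, if the arm or the gripper's body presses on something with over 40 N, if the wrist force passes 120 N, or if a joint passes its speed limit or range.

## Working session

There is one attempt and no reset: what is moved stays moved. The work goes in short steps, Python scripts to look and compute and a tool call to move; the robot and the scene stay as the last step left them, time stands still between calls to the robot, and variables do not carry over. Pictures are saved under pics/ and viewed, at most 14 in all, crops included, and the job is handed in when it is done.

Besides the shell and the picture viewer there is one more tool, called as name(argument=value, ...) on one line, values as JSON. jog_arm: Moves the arm, as the interface text tells. Its arguments: {"type":"object","properties":{"plan":{"type":"array"}},"required":["plan"]}

```bash
mkdir -p pics; ls
python3 - <<'E'
from cell import telemetry, eyes, workorder, r
import cv2,numpy as np
for n in("side","top"):
    cv2.imwrite(f"pics/{n}0.png",eyes.camera(n)[:,:,::-1]); c=eyes.get_calibration(n); print(n,{k:np.round(v,4).tolist() if not isinstance(v,str) else v for k,v in c.items()})
s=telemetry.state(); print(s, r.tcp_to_tips)
E
```

```text
pics
side {'fx': 457.5781, 'fy': 457.5781, 'cx': 280.8782, 'cy': 209.4886, 'camera_from_world': [[-0.8702, -0.4927, 0.0037, 0.4667], [0.3148, -0.55, 0.7736, -0.2423], [-0.3791, 0.6743, 0.6337, -0.9901], [0.0, 0.0, 0.0, 1.0]]}
top {'fx': 505.5391, 'fy': 505.5391, 'cx': 276.1725, 'cy': 205.0578, 'camera_from_world': [[0.005, -0.9999, 0.0098, 0.0116], [0.992, 0.0062, 0.1258, -0.5428], [-0.1258, 0.009, 0.992, -1.5123], [0.0, 0.0, 0.0, 1.0]]}
{'time': 0.1, 'joint_pos': array([ 1.16439149,  0.43516806,  0.0250153 ,  1.57402054, -0.01160176,
        1.13400122, -0.07508946]), 'qvel': array([ 0.00115445, -0.00331071, -0.00079088, -0.00325131,  0.00050482,
        0.00134984, -0.00020557]), 'effort': array([ 2.69671538e-03, -6.69123030e+01,  9.87940840e-01, -3.15145433e+01,
       -6.04877877e-02,  3.75085557e-02,  1.89142014e-05]), 'position': array([ 0.18676905, -0.59598426,  0.24800917]), 'eef_rot': array([ 9.88492118e-01,  1.51270638e-01, -1.82440816e-04, -7.02717372e-04]), 'contact_force': array([ 0.3533317 , -0.38417787, -0.28912433]), 'moment': array([ 0.00092623, -0.04878925,  0.00882144]), 'grip_force': 0.0, 'finger_gap': 0.09172938154686455} 0.022
```

View pics/side0.png

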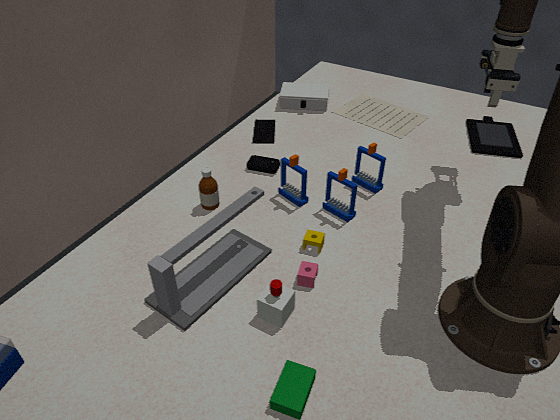

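View pics/top0.png

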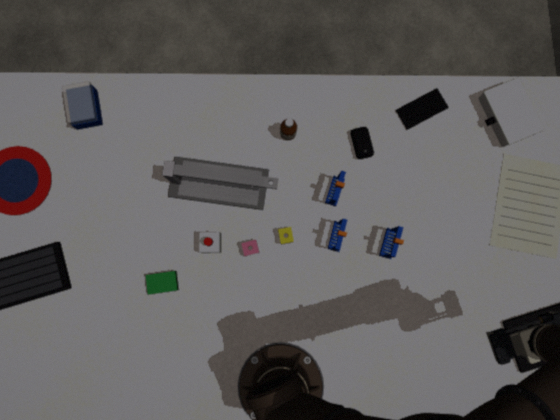

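Three carriers (tabs in top view at (340,184), (342,235) and (400,240)). Keeper-shaped: yellow at top (286,235) / side (314,238), pink at top (250,247) / side (308,272). The yellow one is meant. I'll check it in enlarged crops.

Run:
```python
import cv2
a=cv2.imread("pics/side0.png"); b=cv2.imread("pics/top0.png")
cv2.imwrite("pics/side0c.png",cv2.resize(a[135:335,140:400],None,fx=3,fy=3,interpolation=cv2.INTER_CUBIC))
b=cv2.convertScaleAbs(b,alpha=1.6)
cv2.imwrite("pics/top0c.png",cv2.resize(b[150:270,155:415],None,fx=3,fy=3,interpolation=cv2.INTER_CUBIC))
```

```text
(no output)
```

View pics/side0c.png

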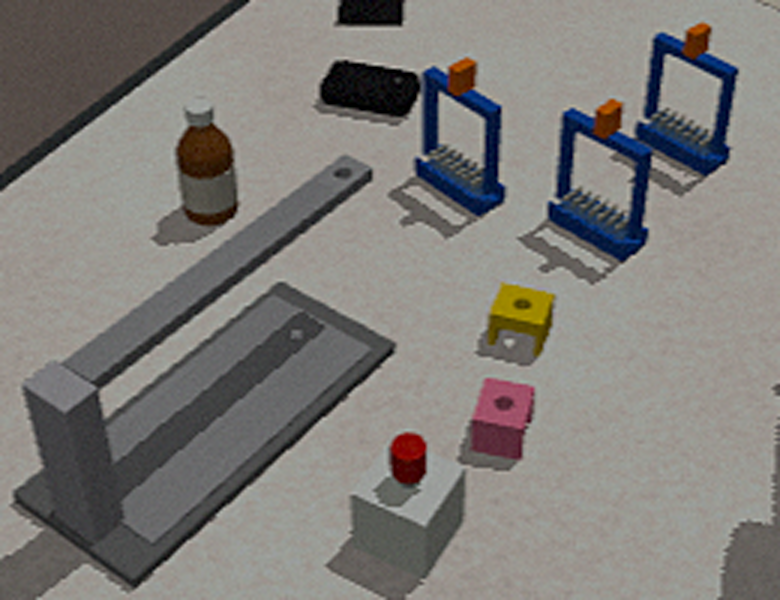

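View pics/top0c.png

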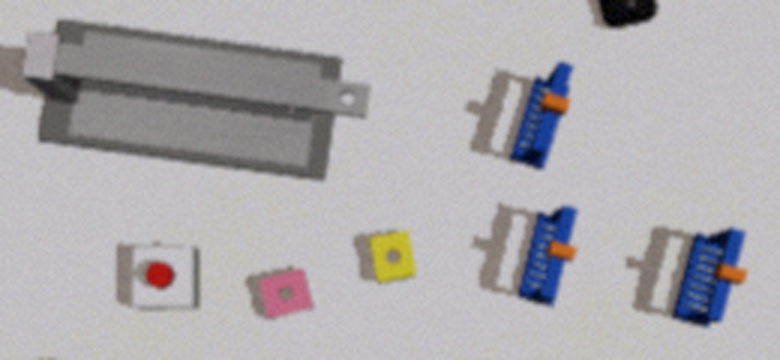

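```bash
cat > h.py <<'E'
import cv2,numpy as np
from scipy.optimize import least_squares,minimize
from cell import eyes,telemetry
C={n:eyes.get_calibration(n) for n in("side","top")}
def proj(n,P):
    c=C[n];P=np.atleast_2d(P);q=P@c["camera_from_world"][:3,:3].T+c["camera_from_world"][:3,3]
    return np.c_[c["cx"]-c["fx"]*q[:,0]/q[:,2], c["cy"]+c["fy"]*q[:,1]/q[:,2]]
def tri(ps,pt):
    f=lambda p:np.r_[proj("side",p)[0]-ps,proj("top",p)[0]-pt]
    s=least_squares(f,[.5,0,.1]);return s.x,np.abs(s.fun).max()
def T(p,L):
    c,s=np.cos(p[2]),np.sin(p[2]);L=np.asarray(L,float)
    z=p[3] if len(p)>3 else 0
    return np.c_[p[0]+c*L[:,0]-s*L[:,1],p[1]+s*L[:,0]+c*L[:,1],L[:,2]+z]
def box(x0,x1,y0,y1,z0,z1):return [(x,y,z) for x in(x0,x1) for y in(y0,y1) for z in(z0,z1)]
CAR=[box(-.045,.045,-.018,.018,0,.032),box(-.045,-.038,-.007,.007,.032,.105),box(.038,.045,-.007,.007,.032,.105),box(-.045,.045,-.007,.007,.105,.115),box(-.006,.006,-.012,.012,.115,.141)]
KEE=[box(-.023,.023,-.02,.02,.022,.036),box(-.023,-.017,-.02,.02,0,.022),box(.017,.023,-.02,.02,0,.022)]
def snap(tag=None):
    im={n:eyes.camera(n) for n in C}
    if tag:
        for n in C:cv2.imwrite(f"pics/{n}_{tag}.png",im[n][:,:,::-1])
    return im
def mask(im,col):
    R,G,B=[cv2.GaussianBlur(im,(3,3),0)[:,:,i].astype(float) for i in range(3)]
    if col=="blue":return (B>1.35*R)&(B>1.3*G)&(B>45)
    if col=="orange":return (R>1.6*G)&(G>1.5*B)&(R>70)
    if col=="yellow":return (R>2*B)&(G>.75*R)&(R>70)
    if col=="red":return (R>3*G)&(R>3*B)&(R>60)
def sil(n,p,boxes,S=4):
    m=np.zeros((420*S,560*S),np.uint8)
    for b in boxes:
        h=cv2.convexHull(((proj(n,T(p,b))+.5)*S*16).astype(np.int32)); cv2.fillConvexPoly(m,h,255,shift=4)
    return cv2.resize(m,(560,420),interpolation=cv2.INTER_AREA)/255.
def fit(im,p0,boxes,cols,names=("side","top"),scale=(.01,.01,.15,.005),R=45):
    p0=np.array(p0,float);rois={};M={}
    for n in names:
        u,v=proj(n,[p0[0],p0[1],.07])[0].astype(int);rois[n]=(slice(max(0,v-R),v+R),slice(max(0,u-R),u+R))
        m=np.zeros((420,560))
        for c in cols:m=np.maximum(m,mask(im[n],c))
        S0=cv2.dilate((sil(n,p0,boxes)>0).astype(np.uint8),np.ones((17,17)));M[n]=cv2.GaussianBlur(m*S0,(3,3),0)
    f=lambda p:sum(((cv2.GaussianBlur(sil(n,p,boxes),(3,3),0)-M[n])**2)[rois[n]].sum() for n in names)
    sx=np.vstack([p0]+[p0+np.eye(len(p0))[i]*scale[i] for i in range(len(p0))])
    s=minimize(f,p0,method="Nelder-Mead",options=dict(initial_simplex=sx,xatol=2e-4,fatol=.05,maxiter=200))
    return s.x,s.fun,sum(M[n][rois[n]].sum() for n in names)
def sc(q):return (np.array(q)+.5)/3-.5+np.array([140,135])
def tc(q):return (np.array(q)+.5)/3-.5+np.array([155,150])
E
cat > m0.py <<'E'
from h import *
np.set_printoptions(precision=4,suppress=True)
im={n:cv2.imread(f"pics/{n}0.png")[:,:,::-1] for n in C}
print("railhole",tri(sc((344,172)),tc((347,99))))
L=[(0,-.13,.15),(.015,-.15,.15),(-.015,-.15,.15),(.065,-.115,.012),(-.065,-.115,.012),(-.065,.185,.012),(.065,.185,.012)]
s_=[(344,172),(347,157),(372,172),(278,284),(393,346),(135,583),(18,493)]
t_=[(347,99),(369,85),(366,117),(340,58),(326,180),(40,142),(60,20)]
f=lambda p:np.r_[(proj("side",T(p,L))-sc(s_)).ravel(),(proj("top",T(p,L))-tc(t_)).ravel()]
q=least_squares(f,[.6,.2,-.1,0],loss="soft_l1");print("stand",q.x,np.round(q.fun,1));print("hole",T(q.x,L[:1]))
for k,(a,b) in dict(A=((462,77),(556,104)),B=((608,118),(563,251)),C=((697,40),(733,274))).items():
    x,e=tri(sc(a),tc(b));print(k,"tab tri",x,e)
    best=min((fit(im,[x[0],x[1],w],CAR,("blue","orange")) for w in(-.3,.3)),key=lambda r:r[1]);print(best)
    if k=="A":print(fit(im,list(best[0])+[0],CAR,("blue","orange")))
x,e=tri(sc((522,304)),tc((394,257)));print("keeper hole",x,e)
print(min((fit(im,[x[0],x[1],w],KEE,("yellow",)) for w in(-.3,.1,.5)),key=lambda r:r[1]))
x,e=tri(sc((408,445)),tc((160,272)));print("pin head top",x,e)
E
python3 m0.py
```

```text
railhole (array([0.5919, 0.0326, 0.1497]), np.float64(0.09868655699548867))
stand [ 0.6104  0.1607 -0.1289 -0.0056] [-0.5  1.4 -1.   0.2  0.3 -0.3  0.7 -0.7  1.2 -0.6  0.   0.  -1.8  0.8
  0.3 -0.2  0.6  0.3  0.2 -0.1  0.8  0.1 -0.2  0.2 -0.3 -0.1 -0.4  0.1]
hole [[0.5936 0.0318 0.1444]]
A tab tri [ 0.5927 -0.1691  0.1253] 0.06993830482116437
(array([ 0.5921, -0.1658, -0.3271]), np.float64(248.48149990388313), np.float64(974.0))
(array([ 0.5921, -0.1658, -0.3271, -0.    ]), np.float64(248.45117695117264), np.float64(974.0))
B tab tri [ 0.4506 -0.1741  0.1262] 0.059372084793551494
(array([ 0.4498, -0.1709, -0.2451]), np.float64(365.04503976835827), np.float64(1177.0))
C tab tri [ 0.4297 -0.3362  0.1252] 0.0428205769435408
(array([ 0.4292, -0.3315, -0.27  ]), np.float64(368.743954248366), np.float64(1195.0))
keeper hole [ 0.4505 -0.0156  0.0326] 0.023184492556794112
(array([ 0.4511, -0.0133,  0.2335]), np.float64(21.82175317185698), np.float64(493.0))
pin head top [0.4294 0.2128 0.0924] 0.4028535171964336
```

```bash
cat > m1.py <<'E'
from h import *
np.set_printoptions(precision=4,suppress=True)
im={n:cv2.imread(f"pics/{n}0.png")[:,:,::-1] for n in C}
ps=[(.5921,-.1658,-.3271),(.4498,-.1709,-.2451),(.4292,-.3315,-.27)]
for p in ps:
    print(fit(im,p,[CAR[4]],("orange",))[0],fit(im,p,[CAR[4]],("orange",),names=("top",))[0])
    for n in C: # centroid comparision
        S=sil(n,p,[CAR[4]])>.5;D=cv2.dilate(S.astype(np.uint8),np.ones((9,9)));m=mask(im[n],"orange")*D
        print(n,S.sum(),m.sum(),np.argwhere(S).mean(0)-np.argwhere(m).mean(0))
out=[]
for n,(x,y) in dict(side=(275,135),top=(305,160)).items():
    b=cv2.convertScaleAbs(cv2.resize(im[n][y:y+75,x:x+120],None,fx=6,fy=6)[:,:,::-1],alpha=1.5)[:, :720]
    for p in ps:
        for bx in CAR:
            h=cv2.convexHull(np.float32((proj(n,T(p,bx))+.5-[x,y])*6)).astype(int);cv2.polylines(b,[h],True,(255,255,255),1)
    cv2.imwrite("pics/ov_%s.png"%n,b[:, :]); out.append(cv2.resize(b,None,fx=.66,fy=.66))
cv2.imwrite("pics/ov.png",np.vstack(out))
E
python3 m1.py
```

```text
[ 0.593  -0.1677 -0.0346] [ 0.5937 -0.1667 -0.3053]
side 103 75 [0.1858 0.0224]
top 56 25 [ 0.6243 -0.1543]
[ 0.4504 -0.172  -0.0383] [ 0.4515 -0.1717 -0.1583]
side 103 74 [0.051  0.1084]
top 51 24 [ 0.6618 -0.0319]
[ 0.4299 -0.3331 -0.0352] [ 0.4308 -0.3332  0.0289]
side 89 64 [-0.0918 -0.0167]
top 57 26 [ 0.3468 -0.1613]
```

View pics/ov.png

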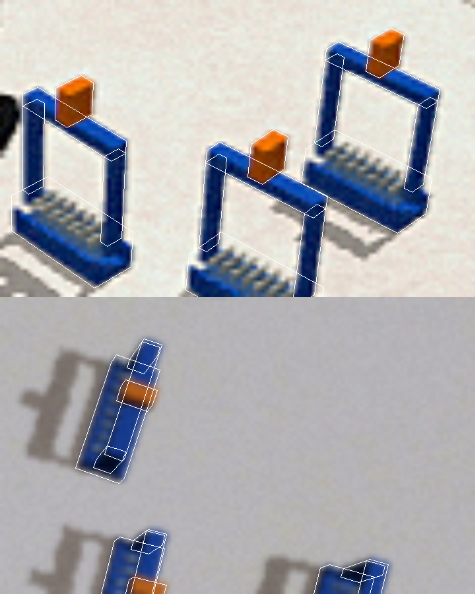

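Overlays match well: A (0.5925, −0.1665, yaw −0.325), B (0.450, −0.1715, −0.245), C (0.430, −0.3325, −0.27). Next is a helper that computes tool-frame deltas, starting with carrier A.

```bash
cat > go.py <<'E'
import sys,numpy as np
from cell import telemetry
from scipy.spatial.transform import Rotation as Ro
np.set_printoptions(precision=4,suppress=True)
def st():
    s=telemetry.state();R=Ro.from_quat(s["eef_rot"]).as_matrix();phi=np.arctan2(R[1,0],R[0,0])
    print("t %.2f"%s["time"],"pos",s["position"],"phi %.4f"%phi,"F",s["contact_force"],"gap %.4f grip %.1f"%(s["finger_gap"],s["grip_force"]),"j1,j7",s["joint_pos"][[0,6]]);return s,R,phi
def go(*wps):
    "wps: (x,y,z,phi); prints turn then tool-frame shift (shift expressed with phi reached)"
    s,R,phi=st();p=s["position"]
    for w in wps:
        f=w[3]; d=np.array(w[:3])-p
        x=np.array([np.cos(f),np.sin(f),0]);y=np.array([np.sin(f),-np.cos(f),0])
        print("to",w,"turn %.4f"%-(f-phi),"shift",np.array([d@x,d@y,-d[2]]));p=np.array(w[:3]);phi=f
H=np.array([.592,.0326]);YAW=-.129;u=np.array([np.sin(-YAW),np.cos(-YAW)]);v=np.array([np.cos(YAW),np.sin(YAW)])
def rail(ys,xs=0):return H+(ys+.13)*u+xs*v
E
python3 - <<'E'
from go import *
go((.5925,-.1665,.26,1.246),(.5925,-.1665,.145,1.246))
E
```

```text
t 0.10 pos [ 0.1868 -0.596   0.248 ] phi 0.3037 F [ 0.3533 -0.3842 -0.2891] gap 0.0917 grip 0.0 j1,j7 [ 1.1644 -0.0751]
to (0.5925, -0.1665, 0.26, 1.246) turn -0.9423 shift [ 0.5365  0.2475 -0.012 ]
to (0.5925, -0.1665, 0.145, 1.246) turn -0.0000 shift [0.    0.    0.115]
```

jog_arm(plan=[[[0,0,-0.012],-0.157,0.06],[[0,0,0],-0.157,0.06],[[0,0,0],-0.157,0.06],[[0,0,0],-0.157,0.06],[[0,0,0],-0.157,0.06],[[0,0,0],-0.157,0.06],[[0.036,0.0165,0],0,0.06],[[0.036,0.0165,0],0,0.06],[[0.036,0.0165,0],0,0.06],[[0.036,0.0165,0],0,0.06],[[0.036,0.0165,0],0,0.06],[[0.036,0.0165,0],0,0.06]])

```text
time: 1.6
position: [0.3503, -0.4222, 0.2604]
eef_rot: [0.812, 0.583, -0.0, -0.0]
contact_force: [0.5, 0.7, 0.4]
finger_gap: 0.0602
grip_force: 0.0
```

jog_arm(plan=[[[0.036,0.0165,0],0,0.06],[[0.036,0.0165,0],0,0.06],[[0.036,0.0165,0],0,0.06],[[0.036,0.0165,0],0,0.06],[[0.036,0.0165,0],0,0.06],[[0.036,0.0165,0],0,0.06],[[0.036,0.0165,0],0,0.06],[[0,0,0],0,0.06],[[0,0,0],0,0.06]])

```text
time: 2.72
position: [0.5392, -0.2218, 0.2603]
eef_rot: [0.812, 0.583, -0.001, -0.0]
contact_force: [-0.4, -0.0, -0.1]
finger_gap: 0.0601
grip_force: 0.0
```

Run:
```python
from go import *
from h import *
im=snap("a")
# arm may hide parts: report fit
for p in [(.5925,-.1665,-.325),(.45,-.1715,-.245),(.43,-.3325,-.27)]:
    r=fit(im,p,CAR,("blue","orange"),names=("side",));print(r)
print(fit(im,(.451,-.0133,.2335),KEE,("yellow",)))
go((.5925,-.1665,.26,1.246),(.5925,-.1665,.141,1.246))
```

```text
(array([ 0.5915, -0.1653, -0.3166]), np.float64(209.04357398596696), np.float64(630.0))
(array([ 0.45  , -0.1715, -0.2447]), np.float64(326.903318194925), np.float64(818.0))
(array([ 0.4287, -0.3289, -0.2307]), np.float64(311.37409157535564), np.float64(756.0))
(array([ 0.4511, -0.0133,  0.2325]), np.float64(21.551770112456747), np.float64(497.0))
t 2.83 pos [ 0.5388 -0.2227  0.2605] phi 1.2439 F [-0.5654 -0.2816 -0.1766] gap 0.0599 grip 0.0 j1,j7 [ 0.5622 -0.1645]
to (0.5925, -0.1665, 0.26, 1.246) turn -0.0021 shift [0.0704 0.033  0.0005]
to (0.5925, -0.1665, 0.141, 1.246) turn -0.0000 shift [0.    0.    0.119]
```

jog_arm(plan=[[[0.0352,0.0165,0],0,0.06],[[0.0352,0.0165,0],0,0.06],[[0,0,0.04],0,0.06],[[0,0,0.04],0,0.06],[[0,0,0],0,0.06],[[0,0,0.02],0,0.06],[[0,0,0.019],0,0.06],[[0,0,0],0,0.06],[[0,0,0],0,0.06]])

```text
time: 3.95
position: [0.5943, -0.1658, 0.1436]
eef_rot: [0.812, 0.583, 0.001, 0.001]
contact_force: [0.2, -0.1, 0.3]
finger_gap: 0.0599
grip_force: 0.0
```

jog_arm(plan=[[[0,0,0],0,0.0],[[0,0,0],0,0.0],[[0,0,0],0,0.0],[[0,0,0],0,0.0],[[0,0,0],0,0.0],[[0,0,0],0,0.0]])

```text
time: 4.7
position: [0.5933, -0.1652, 0.1415]
eef_rot: [0.812, 0.583, -0.0, -0.0]
contact_force: [0.5, -0.2, -0.5]
finger_gap: 0.0117
grip_force: 30.0
```

Run:
```python
from go import *
a=rail(-.21);b=rail(.095)
print(a,b)
go((.5925,-.1665,.2,1.442),(*a,.2,1.442),(*b,.2,1.442))
```

```text
[ 0.5817 -0.0467] [0.6209 0.2557]
t 4.70 pos [ 0.5933 -0.1652  0.1415] phi 1.2458 F [ 0.5225 -0.1623 -0.4586] gap 0.0117 grip 30.0 j1,j7 [ 0.4244 -0.3391]
to (0.5925, -0.1665, 0.2, 1.442) turn -0.1962 shift [-0.0014 -0.0006 -0.0585]
to (np.float64(0.581708598714066), np.float64(-0.04673528256439171), 0.2, 1.442) turn -0.0000 shift [ 0.1174 -0.0261 -0.    ]
to (np.float64(0.6209445661166892), np.float64(0.25573048221235173), 0.2, 1.442) turn -0.0000 shift [ 0.305   0.0001 -0.    ]
```

jog_arm(plan=[[[0,0,-0.02],0,0.0],[[0,0,-0.02],0,0.0],[[0,0,-0.0185],-0.098,0.0],[[0,0,0],-0.098,0.0],[[0.03,-0.0067,0],0,0.0],[[0.03,-0.0067,0],0,0.0],[[0.03,-0.0067,0],0,0.0],[[0.026,-0.0067,0],0,0.0],[[0,0,0],0,0.0],[[0,0,0],0,0.0]])

```text
time: 5.95
position: [0.5818, -0.0476, 0.2001]
eef_rot: [0.751, 0.66, -0.0, 0.0]
contact_force: [0.4, 0.2, -1.1]
finger_gap: 0.0114
grip_force: 30.0
```

Run:
```python
from go import *
from h import *
b=rail(.095)
go((*b,.2,1.442))
im=snap("b")
a=cv2.convertScaleAbs(cv2.resize(im["side"][100:300,160:400],None,fx=2,fy=2),alpha=1.4)[:,:,::-1]
t=cv2.convertScaleAbs(cv2.resize(im["top"][140:260,180:380],None,fx=2,fy=2),alpha=1.5)[:,:,::-1]
o=np.zeros((400,880,3),np.uint8)[:, :];o[:400,:480]=a;o[:240,480:880]=t
cv2.imwrite("pics/b.png",cv2.resize(o,(800,364)))
```

```text
t 5.95 pos [ 0.5818 -0.0476  0.2001] phi 1.4412 F [ 0.4406  0.1665 -1.0692] gap 0.0114 grip 30.0 j1,j7 [ 0.3041 -0.3425]
to (np.float64(0.6209445661166892), np.float64(0.25573048221235173), 0.2, 1.442) turn -0.0008 shift [ 0.3059 -0.0001  0.0001]
```

View pics/b.png

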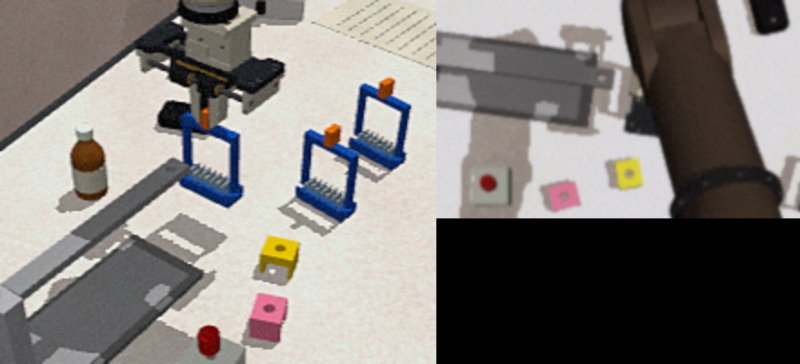

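The carrier hangs upright in front of the rail's free end (at 185,165), with the handle above it. Threading on.

jog_arm(plan=[[[0.02,0,0],0,0.0],[[0.025,0,0],0,0.0],[[0.025,0,0],0,0.0],[[0.025,0,0],0,0.0],[[0.025,0,0],0,0.0],[[0.03,0,0],0,0.0],[[0.03,0,0],0,0.0],[[0.03,0,0],0,0.0],[[0.03,0,0],0,0.0],[[0.03,0,0],0,0.0],[[0.02,0,0],0,0.0],[[0.016,0,0],0,0.0]])

```text
time: 7.55
position: [0.6211, 0.2578, 0.2001]
eef_rot: [0.751, 0.66, -0.0, -0.0]
contact_force: [0.3, -0.3, -1.5]
finger_gap: 0.012
grip_force: 30.0
```

jog_arm(plan=[[[0,0,0],0,0.0],[[0,0,0.005],0,0.0],[[0,0,0.004],0,0.0],[[0,0,0.002],0,0.0],[[0,0,0.001],0,0.0],[[0,0,0],0,0.0],[[0,0,0],0,0.0]])

```text
time: 8.43
position: [0.6213, 0.2567, 0.1884]
eef_rot: [0.751, 0.66, 0.0, 0.0]
contact_force: [0.1, -0.0, -1.5]
finger_gap: 0.0118
grip_force: 30.0
```

Run:
```python
from go import *
from h import *
go((*rail(.095),.1865,1.442))
im=snap("c")
p=[*rail(.095),YAW,.046]
print(fit(im,p,CAR,("blue","orange"),names=("side",)),p)
print(fit(im,[.45,-.1715,-.245],CAR,("blue","orange")))
```

```text
t 8.43 pos [0.6213 0.2567 0.1884] phi 1.4417 F [ 0.0942 -0.0153 -1.501 ] gap 0.0118 grip 30.0 j1,j7 [-0.1923 -0.825 ]
to (np.float64(0.6209445661166892), np.float64(0.25573048221235173), 0.1865, 1.442) turn -0.0003 shift [-0.001  -0.0002  0.0019]
(array([ 0.6539,  0.2229, -0.0827, -0.0032]), np.float64(537.839000985198), np.float64(843.0)) [np.float64(0.6209445661166892), np.float64(0.25573048221235173), -0.129, 0.046]
(array([ 0.4497, -0.1708, -0.2377]), np.float64(355.8951552287582), np.float64(1175.0))
```

jog_arm(plan=[[[0,0,0.001],0,0.0],[[0,0,0.001],0,0.0],[[0,0,0],0,0.0]])

```text
time: 8.9
position: [0.6212, 0.2567, 0.1863]
eef_rot: [0.751, 0.66, 0.0, 0.0]
contact_force: [-1.4, 0.2, 0.0]
finger_gap: 0.0119
grip_force: 30.0
```

Run:
```python
import cv2,numpy as np
a=cv2.imread("pics/side_c.png")[110:330,100:360]
cv2.imwrite("pics/c.png",cv2.convertScaleAbs(cv2.resize(a,None,fx=2.7,fy=2.7),alpha=1.4))
```

```text
(no output)
```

View pics/c.png

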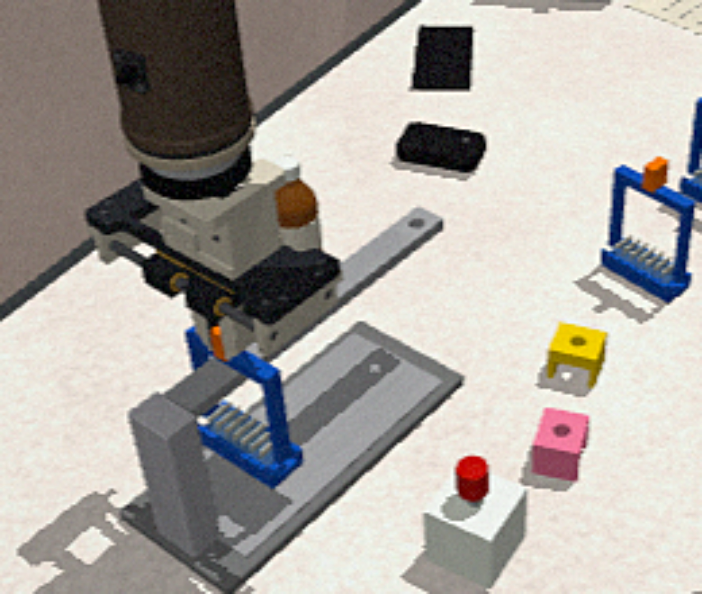

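The carrier is threaded on the rail and resting: the weight has left the gripper and z matches 0.1865. Releasing.

jog_arm(plan=[[[0,0,0],0,0.05],[[0,0,0],0,0.05],[[0,0,0],0,0.05],[[0,0,-0.015],0,0.05],[[0,0,-0.03],0,0.05],[[0,0,-0.03],0,0.05],[[-0.04,0,-0.01],0,0.06],[[-0.05,0,0],0,0.06],[[-0.05,0,0],0,0.06],[[-0.05,0,0],0,0.06],[[-0.05,0,0],0,0.06],[[-0.05,0,0],0,0.06]])

```text
time: 10.4
position: [0.5838, -0.0323, 0.2726]
eef_rot: [0.751, 0.66, 0.001, 0.001]
contact_force: [0.1, -0.3, 0.1]
finger_gap: 0.0602
grip_force: 0.0
```

Run:
```python
from go import *
from h import *
im=snap("d")
p=[*rail(.095),YAW,.045]
print(p);print(fit(im,p,CAR,("blue","orange")))
print(tri(*[np.argwhere(mask(im[n],"orange")*cv2.dilate((sil(n,p,[CAR[4]])>0).astype(np.uint8),np.ones((9,9))))[:,::-1].mean(0) for n in("side","top")]))
rB=fit(im,[.45,-.1715,-.245],CAR,("blue","orange"));print(rB)
print(fit(im,[.43,-.3325,-.27],CAR,("blue","orange"),names=("side",)))
f=-.245+np.pi/2
go((.45,-.1715,.27,f),(.45,-.1715,.141,f))
```

```text
[np.float64(0.6209445661166892), np.float64(0.25573048221235173), -0.129, 0.045]
(array([ 0.6206,  0.2557, -0.1299,  0.045 ]), np.float64(591.7637415897732), np.float64(1344.0))
(array([0.6213, 0.255 , 0.1727]), np.float64(0.25437061750699286))
(array([ 0.4501, -0.1714, -0.2385]), np.float64(720.1273751682045), np.float64(821.0))
(array([ 0.4286, -0.329 , -0.2292]), np.float64(315.5267047529796), np.float64(759.0))
t 10.50 pos [ 0.5835 -0.0384  0.2722] phi 1.4328 F [-0.245   0.1974 -0.3102] gap 0.0601 grip 0.0 j1,j7 [ 0.2844 -0.3286]
to (0.45, -0.1715, 0.27, 1.3257963267948965) turn 0.1070 shift [-0.1615 -0.0972  0.0022]
to (0.45, -0.1715, 0.141, 1.3257963267948965) turn -0.0000 shift [0.    0.    0.129]
```

jog_arm(plan=[[[0,0,0],0.055,0.06],[[0,0,0],0.055,0.06],[[-0.04,-0.024,0],0,0.06],[[-0.04,-0.024,0],0,0.06],[[-0.04,-0.024,0],0,0.06],[[-0.042,-0.025,0],0,0.06],[[0,0,0.03],0,0.06],[[0,0,0.03],0,0.06],[[0,0,0],0,0.06],[[0,0,0],0,0.06],[[0,0,0],0,0.06]])

```text
time: 11.88
position: [0.4522, -0.1653, 0.2126]
eef_rot: [0.786, 0.618, 0.001, 0.001]
contact_force: [-0.1, 0.1, 0.3]
finger_gap: 0.0601
grip_force: 0.0
```

Run:
```python
from go import *
f=-.243+np.pi/2
go((.45,-.1715,.141,f))
```

```text
t 11.88 pos [ 0.4522 -0.1653  0.2126] phi 1.3321 F [-0.0627  0.1061  0.3178] gap 0.0601 grip 0.0 j1,j7 [ 0.55   -0.1249]
to (0.45, -0.1715, 0.141, 1.3277963267948967) turn 0.0043 shift [-0.0066 -0.0007  0.0716]
```

jog_arm(plan=[[[-0.0066,-0.0007,0.02],0.004,0.06],[[0,0,0.02],0,0.06],[[0,0,0.02],0,0.06],[[0,0,0.0116],0,0.06],[[0,0,0],0,0.06],[[0,0,0],0,0.0],[[0,0,0],0,0.0],[[0,0,0],0,0.0],[[0,0,0],0,0.0],[[0,0,0],0,0.0],[[0,0,0],0,0.0],[[0,0,0],0,0.0]])

```text
time: 13.38
position: [0.4489, -0.1716, 0.1395]
eef_rot: [0.788, 0.616, -0.0, -0.0]
contact_force: [0.5, -0.6, -1.2]
finger_gap: 0.0117
grip_force: 30.0
```

Run:
```python
from go import *
s,R,phi=st()
a=rail(-.21);b=rail(.04);q=s["position"][:2]
go((*q,.2,1.442),(*a,.2,1.442),(*b,.2,1.442))
```

```text
t 13.38 pos [ 0.4489 -0.1716  0.1395] phi 1.3277 F [ 0.46   -0.5583 -1.2002] gap 0.0117 grip 30.0 j1,j7 [ 0.5355 -0.1676]
t 13.38 pos [ 0.4489 -0.1716  0.1395] phi 1.3277 F [ 0.46   -0.5583 -1.2002] gap 0.0117 grip 30.0 j1,j7 [ 0.5355 -0.1676]
to (np.float64(0.44887461537611034), np.float64(-0.1715538927774345), 0.2, 1.442) turn -0.1143 shift [ 0.      0.     -0.0605]
to (np.float64(0.581708598714066), np.float64(-0.04673528256439171), 0.2, 1.442) turn -0.0000 shift [ 0.1408  0.1157 -0.    ]
to (np.float64(0.6138692277326097), np.float64(0.2011874754493324), 0.2, 1.442) turn -0.0000 shift [ 0.25    0.0001 -0.    ]
```

jog_arm(plan=[[[0,0,-0.02],0,0.0],[[0,0,-0.02],-0.057,0.0],[[0,0,-0.0195],-0.057,0.0],[[0.028,0.023,0],0,0.0],[[0.028,0.023,0],0,0.0],[[0.028,0.023,0],0,0.0],[[0.028,0.023,0],0,0.0],[[0.028,0.0237,0],0,0.0],[[0,0,0],0,0.0],[[0,0,0],0,0.0],[[0,0,0],0,0.0]])

```text
time: 14.75
position: [0.581, -0.0489, 0.1989]
eef_rot: [0.752, 0.66, -0.001, 0.0]
contact_force: [-0.6, -0.3, -1.9]
finger_gap: 0.0118
grip_force: 30.0
```

Run:
```python
from go import *
go((*rail(.04),.2,1.442))
```

```text
t 14.75 pos [ 0.581  -0.0489  0.1989] phi 1.4403 F [-0.5921 -0.3052 -1.929 ] gap 0.0118 grip 30.0 j1,j7 [ 0.2872 -0.3289]
to (np.float64(0.6138692277326097), np.float64(0.2011874754493324), 0.2, 1.442) turn -0.0017 shift [ 0.2522  0.0005 -0.0011]
```

jog_arm(plan=[[[0.02,0,0],0,0.0],[[0.025,0,0],-0.002,0.0],[[0.025,0,0],0,0.0],[[0.025,0,0],0,0.0],[[0.025,0,0],0,0.0],[[0.03,0,0],0,0.0],[[0.03,0,0],0,0.0],[[0.03,0,0],0,0.0],[[0.025,0,0],0,0.0],[[0.017,0,0],0,0.0],[[0,0,0],0,0.0],[[0,0,0],0,0.0]])

```text
time: 16.25
position: [0.6139, 0.2011, 0.199]
eef_rot: [0.751, 0.66, -0.0, 0.0]
contact_force: [0.6, -0.5, -2.4]
finger_gap: 0.0118
grip_force: 30.0
```

jog_arm(plan=[[[0,0,0.005],0,0.0],[[0,0,0.004],0,0.0],[[0,0,0.002],0,0.0],[[0,0,0.001],0,0.0],[[0,0,0.001],0,0.0],[[0,0,0],0,0.0],[[0,0,0],0,0.0]])

```text
time: 17.12
position: [0.6138, 0.2024, 0.1862]
eef_rot: [0.751, 0.661, 0.0, 0.0]
contact_force: [0.2, 0.3, -2.6]
finger_gap: 0.0116
grip_force: 30.0
```

jog_arm(plan=[[[0,0,0.001],0,0.0],[[0,0,0.001],0,0.0],[[0,0,0],0,0.0],[[0,0,0],0,0.0]])

```text
time: 17.62
position: [0.6139, 0.2024, 0.1846]
eef_rot: [0.751, 0.661, 0.0, 0.0]
contact_force: [-1.4, -1.5, 5.4]
finger_gap: 0.012
grip_force: 30.0
```

Contact (Fz +5 N). Releasing and retreating toward C.

jog_arm(plan=[[[0,0,0],0,0.05],[[0,0,0],0,0.05],[[0,0,0],0,0.05],[[0,0,-0.015],0,0.05],[[0,0,-0.03],0,0.05],[[0,0,-0.03],0,0.05],[[-0.04,0,-0.01],0,0.06],[[-0.05,0,0],0,0.06],[[-0.05,0,0],0,0.06],[[-0.05,0,0],0,0.06],[[0,0,0],0,0.06],[[0,0,0],0,0.06]])

```text
time: 19.12
position: [0.5899, 0.0145, 0.2701]
eef_rot: [0.751, 0.661, 0.001, 0.0]
contact_force: [0.4, 0.6, 1.0]
finger_gap: 0.0601
grip_force: 0.0
```

Run:
```python
from go import *
from h import *
im=snap("e")
for y in(.095,.04):
    p=[*rail(y),YAW,.045]
    print(p,fit(im,p,CAR,("blue","orange")))
rC=fit(im,[.43,-.3325,-.27],CAR,("blue","orange"));print(rC)
print(fit(im,(.451,-.0133,.2335),KEE,("yellow",)))
f=-.27+np.pi/2
go((.43,-.3325,.27,f),(.43,-.3325,.141,f))
```

```text
[np.float64(0.6209445661166892), np.float64(0.25573048221235173), -0.129, 0.045] (array([ 0.6206,  0.2551, -0.1346,  0.045 ]), np.float64(938.9840152825835), np.float64(1774.0))
[np.float64(0.6138692277326097), np.float64(0.2011874754493324), -0.129, 0.045] (array([ 0.616 ,  0.2046, -0.0564,  0.0431]), np.float64(677.0955334486736), np.float64(1818.0))
(array([ 0.4292, -0.3314, -0.2903]), np.float64(244.3390152825836), np.float64(1055.0))
(array([ 0.4503, -0.012 ,  0.2418]), np.float64(150.71202229911574), np.float64(361.0))
t 19.23 pos [0.5899 0.0157 0.2697] phi 1.4459 F [ 0.2888 -0.2679  0.5554] gap 0.0603 grip 0.0 j1,j7 [ 0.1874 -0.4016]
to (0.43, -0.3325, 0.27, 1.3007963267948965) turn 0.1451 shift [-0.3782 -0.0612 -0.0003]
to (0.43, -0.3325, 0.141, 1.3007963267948965) turn -0.0000 shift [0.    0.    0.129]
```

jog_arm(plan=[[[0,0,0],0.073,0.06],[[0,0,0],0.072,0.06],[[-0.045,-0.0075,0],0,0.06],[[-0.048,-0.0075,0],0,0.06],[[-0.048,-0.0075,0],0,0.06],[[-0.048,-0.0077,0],0,0.06],[[-0.048,-0.0077,0],0,0.06],[[-0.048,-0.0077,0],0,0.06],[[-0.048,-0.0077,0],0,0.06],[[-0.045,-0.0077,0.03],0,0.06],[[0,0,0.03],0,0.06],[[0,0,0],0,0.06]])

```text
time: 20.72
position: [0.429, -0.3323, 0.2075]
eef_rot: [0.796, 0.605, -0.0, -0.002]
contact_force: [1.5, 0.4, 0.5]
finger_gap: 0.0599
grip_force: 0.0
```

jog_arm(plan=[[[0,0,0],0,0.06],[[0,0,0],0,0.06]])

```text
time: 20.98
position: [0.4307, -0.3333, 0.2106]
eef_rot: [0.796, 0.605, 0.0, 0.001]
contact_force: [-0.9, -0.7, 0.2]
finger_gap: 0.0601
grip_force: 0.0
```

Run:
```python
from go import *
from h import *
im=snap("f")
print(fit(im,[.43,-.3325,-.27],CAR,("blue","orange"),names=("side",)))
print(fit(im,(.451,-.0133,.2335),KEE,("yellow",)))
f=-.27+np.pi/2
go((.4297,-.3325,.141,f))
```

```text
(array([ 0.4281, -0.3307, -0.2905]), np.float64(199.28445309496345), np.float64(603.0))
(array([ 0.451 , -0.0133,  0.2337]), np.float64(21.212648861014994), np.float64(499.0))
t 21.07 pos [ 0.4302 -0.3336  0.2102] phi 1.2998 F [-0.9202 -0.1891 -0.2307] gap 0.0601 grip 0.0 j1,j7 [0.7564 0.1864]
to (0.4297, -0.3325, 0.141, 1.3007963267948965) turn -0.0010 shift [ 0.0009 -0.0008  0.0692]
```

jog_arm(plan=[[[0.0009,-0.0008,0.02],0,0.06],[[0,0,0.02],0,0.06],[[0,0,0.018],0,0.06],[[0,0,0.011],0,0.06],[[0,0,0],0,0.06],[[0,0,0],0,0.0],[[0,0,0],0,0.0],[[0,0,0],0,0.0],[[0,0,0],0,0.0],[[0,0,0],0,0.0],[[0,0,0],0,0.0],[[0,0,0],0,0.0]])

```text
time: 22.58
position: [0.4288, -0.3327, 0.1401]
eef_rot: [0.796, 0.605, -0.0, -0.0]
contact_force: [-0.5, 0.5, 1.1]
finger_gap: 0.0117
grip_force: 30.0
```

Run:
```python
from go import *
s,R,phi=st()
a=rail(-.21);b=rail(-.015);q=s["position"][:2]
go((*q,.2,1.442),(*a,.2,1.442),(*b,.2,1.442))
```

```text
t 22.57 pos [ 0.4288 -0.3327  0.1401] phi 1.2987 F [-0.5419  0.5     1.0606] gap 0.0117 grip 30.0 j1,j7 [0.7444 0.1558]
t 22.57 pos [ 0.4288 -0.3327  0.1401] phi 1.2987 F [-0.5419  0.5     1.0606] gap 0.0117 grip 30.0 j1,j7 [0.7444 0.1558]
to (np.float64(0.428778080317787), np.float64(-0.33274383235485316), 0.2, 1.442) turn -0.1433 shift [ 0.      0.     -0.0599]
to (np.float64(0.581708598714066), np.float64(-0.04673528256439171), 0.2, 1.442) turn -0.0000 shift [ 0.3033  0.1149 -0.    ]
to (np.float64(0.6067938893485301), np.float64(0.1466444686863131), 0.2, 1.442) turn -0.0000 shift [ 0.195  0.    -0.   ]
```

jog_arm(plan=[[[0,0,-0.03],0,0.0],[[0,0,-0.03],-0.072,0.0],[[0.025,0.01,0],-0.0715,0.0],[[0.038,0.0145,0],0,0.0],[[0.04,0.015,0],0,0.0],[[0.04,0.015,0],0,0.0],[[0.04,0.015,0],0,0.0],[[0.04,0.015,0],0,0.0],[[0.04,0.015,0],0,0.0],[[0.04,0.0154,0],0,0.0],[[0,0,0],0,0.0],[[0,0,0],0,0.0]])

```text
time: 24.08
position: [0.5827, -0.0475, 0.1991]
eef_rot: [0.751, 0.661, -0.001, -0.001]
contact_force: [0.3, -0.6, -2.7]
finger_gap: 0.0117
grip_force: 30.0
```

Run:
```python
from go import *
go((*rail(-.015),.2,1.442))
```

```text
t 24.07 pos [ 0.5827 -0.0475  0.1991] phi 1.4437 F [ 0.3323 -0.6417 -2.6723] gap 0.0117 grip 30.0 j1,j7 [ 0.2504 -0.3042]
to (np.float64(0.6067938893485301), np.float64(0.1466444686863131), 0.2, 1.442) turn 0.0017 shift [ 0.1956 -0.001  -0.0009]
```

jog_arm(plan=[[[0.02,-0.001,0],0,0.0],[[0.025,0,0],0.002,0.0],[[0.025,0,0],0,0.0],[[0.025,0,0],0,0.0],[[0.025,0,0],0,0.0],[[0.03,0,0],0,0.0],[[0.025,0,0],0,0.0],[[0.021,0,0],0,0.0],[[0,0,0],0,0.0],[[0,0,0.005],0,0.0],[[0,0,0.004],0,0.0],[[0,0,0],0,0.0]])

```text
time: 25.58
position: [0.6075, 0.1454, 0.1905]
eef_rot: [0.752, 0.659, -0.001, -0.0]
contact_force: [0.1, 0.4, -3.4]
finger_gap: 0.0116
grip_force: 30.0
```

jog_arm(plan=[[[0,0,0.002],0,0.0],[[0,0,0.001],0,0.0],[[0,0,0.001],0,0.0],[[0,0,0.001],0,0.0],[[0,0,0],0,0.0]])

```text
time: 26.2
position: [0.6077, 0.1465, 0.186]
eef_rot: [0.752, 0.659, -0.0, -0.0]
contact_force: [-0.1, -0.1, -2.1]
finger_gap: 0.0117
grip_force: 30.0
```

jog_arm(plan=[[[0,0,0.001],0,0.0],[[0,0,0],0,0.0],[[0,0,0],0,0.0]])

```text
time: 26.58
position: [0.6078, 0.1465, 0.1852]
eef_rot: [0.752, 0.659, 0.0, 0.0]
contact_force: [0.4, 0.3, -1.9]
finger_gap: 0.0118
grip_force: 30.0
```

jog_arm(plan=[[[0,0,0.0005],0,0.0],[[0,0,0],0,0.05],[[0,0,0],0,0.05],[[0,0,0],0,0.05],[[0,0,-0.015],0,0.05],[[0,0,-0.03],0,0.05],[[0,0,-0.03],0,0.05],[[-0.04,0,-0.01],0,0.06],[[-0.05,0,0],0,0.08],[[-0.05,0,0],0,0.08],[[-0.05,-0.02,0],0,0.08],[[0,0,0],0,0.08]])

```text
time: 28.08
position: [0.5619, -0.0443, 0.2707]
eef_rot: [0.754, 0.657, -0.001, 0.001]
contact_force: [0.6, 1.9, 0.3]
finger_gap: 0.0796
grip_force: 0.0
```

jog_arm(plan=[[[-0.05,0,0],0,0.08],[[-0.04,0,0],0,0.08],[[0,0,0],0,0.08],[[0,0,0],0,0.08]])

```text
time: 28.58
position: [0.552, -0.1271, 0.2703]
eef_rot: [0.751, 0.66, 0.001, 0.0]
contact_force: [-0.0, 0.8, 0.5]
finger_gap: 0.0801
grip_force: 0.0
```

Run:
```python
from go import *
from h import *
im=snap("g")
rK=fit(im,(.451,-.0133,.2335),KEE,("yellow",));print(rK)
a=cv2.convertScaleAbs(cv2.resize(im["side"][110:330,100:360],None,fx=2,fy=2,interpolation=cv2.INTER_CUBIC),alpha=1.4)[:,:,::-1]
t=cv2.convertScaleAbs(cv2.resize(im["top"][140:260,150:310],None,fx=2.5,fy=2.5,interpolation=cv2.INTER_CUBIC),alpha=1.5)[:,:,::-1]
o=np.zeros((440,920,3),np.uint8);o[:,:520]=a;o[:300,520:]=t
cv2.imwrite("pics/g.png",cv2.resize(o,(800,383)))
f=rK[0][2]+np.pi/2
go((.451,-.0135,.27,f),(.451,-.0135,.0255,f))
```

```text
(array([ 0.451 , -0.0132,  0.2357]), np.float64(23.017531598423687), np.float64(492.0))
t 28.68 pos [ 0.552  -0.1266  0.27  ] phi 1.4428 F [ 0.5414 -0.0676  0.8738] gap 0.0801 grip 0.0 j1,j7 [ 0.3835 -0.1148]
to (0.451, -0.0135, 0.27, np.float64(1.806536218640844)) turn -0.3638 shift [ 0.1335 -0.0718  0.    ]
to (0.451, -0.0135, 0.0255, np.float64(1.806536218640844)) turn -0.0000 shift [0.     0.     0.2445]
```

View pics/g.png

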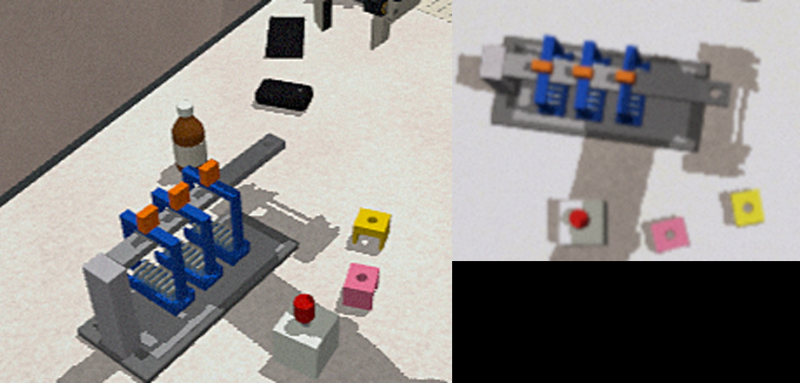

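All three carriers hang upright, evenly spaced well away from the hole (716,93 in the picture). Now the yellow keeper.

jog_arm(plan=[[[0,0,0],-0.122,0.08],[[0,0,0],-0.121,0.08],[[0,0,0],-0.121,0.08],[[0.033,-0.018,0],0,0.08],[[0.033,-0.018,0],0,0.08],[[0.033,-0.018,0.04],0,0.08],[[0.0345,-0.0178,0.04],0,0.08],[[0,0,0.04],0,0.08],[[0,0,0.04],0,0.08],[[0,0,0],0,0.08],[[0,0,0],0,0.08],[[0,0,0],0,0.08]])

```text
time: 30.18
position: [0.4519, -0.015, 0.1112]
eef_rot: [0.62, 0.785, 0.001, 0.001]
contact_force: [0.2, 0.0, 0.3]
finger_gap: 0.0801
grip_force: 0.0
```

Run:
```python
from go import *
from h import *
im=snap("h")
rK=fit(im,(.451,-.0133,.2335),KEE,("yellow",),names=("side",));print(rK)
go((.451,-.0135,.0255,1.805))
```

```text
(array([ 0.4505, -0.0132,  0.2233]), np.float64(4.126017397154941), np.float64(322.0))
t 30.27 pos [ 0.4516 -0.0152  0.1108] phi 1.8040 F [ 0.7535 -0.0369  0.2393] gap 0.0799 grip 0.0 j1,j7 [ 0.2671 -0.1061]
to (0.451, -0.0135, 0.0255, 1.805) turn -0.0010 shift [ 0.0018 -0.0001  0.0853]
```

jog_arm(plan=[[[0.0018,0,0.025],0,0.08],[[0,0,0.025],0,0.08],[[0,0,0.02],0,0.08],[[0,0,0.015],0,0.08],[[0,0,0],0,0.08],[[0,0,0],0,0.0],[[0,0,0],0,0.0],[[0,0,0],0,0.0],[[0,0,0],0,0.0],[[0,0,0],0,0.0],[[0,0,0],0,0.0]])

```text
time: 31.65
position: [0.4504, -0.0136, 0.0249]
eef_rot: [0.62, 0.785, 0.0, 0.0]
contact_force: [-0.4, -0.1, 6.2]
finger_gap: 0.0463
grip_force: 29.7
```

Run:
```python
from go import *
s,R,phi=st();q=s["position"][:2]
go((*q,.22,1.442),(*rail(-.20),.22,1.442),(*H,.22,1.442))
```

```text
t 31.65 pos [ 0.4504 -0.0136  0.0249] phi 1.8042 F [-0.366  -0.1177  6.1543] gap 0.0463 grip 29.7 j1,j7 [ 0.1788 -0.2271]
t 31.65 pos [ 0.4504 -0.0136  0.0249] phi 1.8042 F [-0.366  -0.1177  6.1543] gap 0.0463 grip 29.7 j1,j7 [ 0.1788 -0.2271]
to (np.float64(0.4504488585632899), np.float64(-0.013582540193927482), 0.22, 1.442) turn 0.3622 shift [ 0.      0.     -0.1951]
to (np.float64(0.5829950238748077), np.float64(-0.03681837224384276), 0.22, 1.442) turn -0.0000 shift [-0.006   0.1344 -0.    ]
to (np.float64(0.592), np.float64(0.0326), 0.22, 1.442) turn -0.0000 shift [ 0.07  0.   -0.  ]
```

jog_arm(plan=[[[0,0,-0.03],0,0.0],[[0,0,-0.04],0,0.0],[[0,0,-0.045],0.121,0.0],[[0,0,-0.045],0.121,0.0],[[0,0,-0.035],0.12,0.0],[[-0.002,0.045,0],0,0.0],[[-0.002,0.045,0],0,0.0],[[-0.002,0.0445,0],0,0.0],[[0.035,0,0],0,0.0],[[0.035,0,0],0,0.0],[[0,0,0],0,0.0],[[0,0,0],0,0.0]])

```text
time: 33.15
position: [0.5916, 0.0322, 0.2192]
eef_rot: [0.751, 0.66, -0.001, -0.0]
contact_force: [0.4, -0.2, -1.5]
finger_gap: 0.0463
grip_force: 29.7
```

Run:
```python
from go import *
from h import *
go((*H,.175,1.442))
im=snap("i")
s_=telemetry.state()["position"]
print(fit(im,(s_[0],s_[1],YAW,s_[2]-.025),KEE,("yellow",),names=("side",)))
K=[int(x) for x in proj("side",[.592,.033,.17])[0]]
a=cv2.convertScaleAbs(cv2.resize(im["side"][K[1]-45:K[1]+45,K[0]-50:K[0]+50],None,fx=6,fy=6,interpolation=cv2.INTER_CUBIC),alpha=1.4)[:,:,::-1];print(K)
cv2.imwrite("pics/i.png",a)
```

```text
t 33.15 pos [0.5916 0.0322 0.2192] phi 1.4423 F [ 0.3929 -0.2394 -1.5453] gap 0.0463 grip 29.7 j1,j7 [ 0.1261 -0.44  ]
to (np.float64(0.592), np.float64(0.0326), 0.175, 1.442) turn 0.0003 shift [0.0005 0.0004 0.0442]
(array([0.5992, 0.0288, 0.038 , 0.1928]), np.float64(47.23583645713187), np.float64(100.0))
[253, 185]
```

View pics/i.png

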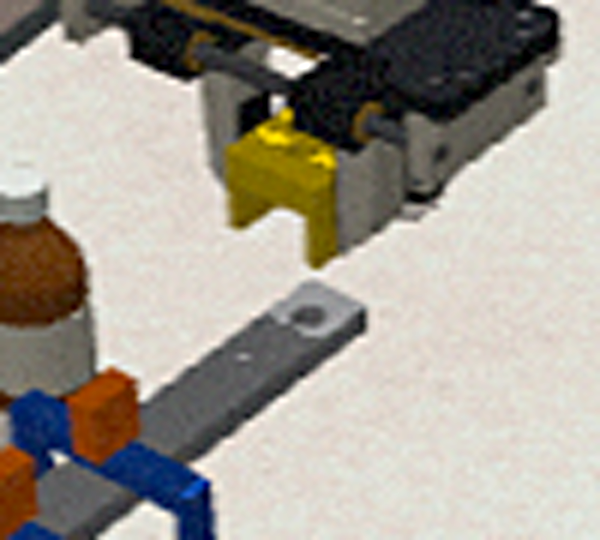

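Run:
```python
from go import *
from h import *
K=np.array([253,185]);cr=lambda P:np.round((proj("side",P)-K+[50,45]+.5)*6-.5,1).tolist()
s=telemetry.state()["position"];p=(s[0],s[1],YAW,s[2]-.025)
for n,L in dict(botL=(.023,.02,0),botLin=(.017,.02,0),topL=(.023,.02,.036),topR=(-.023,.02,.036),botRin=(-.017,.02,0),botR=(-.023,.02,0),botRback=(-.023,-.02,0)).items():print(n,cr(T(p,[L])))
print("rail hole",cr([*H,.15]),"corners",cr([*rail(-.15,.015),.15]),cr([*rail(-.15,-.015),.15]),cr([*rail(-.15,-.015),.138]),"hole via stand fit",cr([.5936,.0318,.15]))
```

```text
botL [[229.8, 224.6]]
botLin [[241.5, 230.0]]
topL [[224.9, 147.2]]
topR [[318.4, 188.8]]
botRin [[309.2, 261.2]]
botR [[321.4, 266.8]]
botRback [[386.3, 218.6]]
rail hole [[309.7, 313.9]] corners [[312.5, 276.8]] [[370.3, 303.6]] [[370.8, 327.3]] hole via stand fit [[307.4, 311.6]]
```

```bash
cat > rail_edges.py <<'E'
from go import *
from h import *
from scipy.ndimage import map_coordinates
def edge(img,n,pts):
    uv=proj(n,pts);pr=map_coordinates(img,[uv[:,1],uv[:,0]],order=1);return pr
def run(n,tag,z,ax,lo,hi,span):
    img=cv2.cvtColor(cv2.imread(f"pics/{n}{tag}.png"),cv2.COLOR_BGR2GRAY).astype(float)
    t=np.linspace(lo,hi,81);acc=0
    for w in np.linspace(*span,15):
        P=np.array([[*(rail(w,a) if ax=="x" else rail(a,w)),z] for a in t]);acc=acc+edge(img,n,P)
    g=np.gradient(acc/15);k=np.argmax(np.abs(g));sl=slice(max(0,k-12),k+13);w=np.clip(g[sl]*np.sign(g[k]),0,None)
    return (t[sl]*w).sum()/w.sum()
for tag in("0","_g"):
    T_=[run("top",tag,.15,"x",.007,.026,(-.147,-.14)) , run("top",tag,.138,"x",-.026,-.007,(-.147,-.14)), run("top",tag,.15,"y",-.165,-.138,(-.011,.011))]
    print(tag,"top: +x edge %.4f (.015)  -x edge(z.138) %.4f (-.015)  end %.4f (-.150)"%tuple(T_))
    S_=[run("side",tag,.15,"x",.007,.026,(-.14,-.1)),run("side",tag,.138,"x",-.026,-.007,(-.14,-.1)),run("side",tag,.15,"y",-.165,-.138,(-.011,.011))]
    print("  side: +x %.4f -x(z.138) %.4f end %.4f"%tuple(S_))
E
python3 rail_edges.py
```

```text
0 top: +x edge 0.0164 (.015)  -x edge(z.138) -0.0144 (-.015)  end -0.1498 (-.150)
  side: +x 0.0155 -x(z.138) -0.0141 end -0.1489
_g top: +x edge 0.0165 (.015)  -x edge(z.138) -0.0142 (-.015)  end -0.1592 (-.150)
  side: +x 0.0154 -x(z.138) -0.0141 end -0.1489
```

jog_arm(plan=[[[0.001,0.0013,0.02],0,0.0],[[0,0,0.018],0,0.0],[[0,0,0],0,0.0],[[0,0,0],0,0.0],[[0,0,0],0,0.0]])

```text
time: 33.88
position: [0.5937, 0.0336, 0.1823]
eef_rot: [0.751, 0.66, 0.0, 0.0]
contact_force: [0.6, 0.6, -1.6]
finger_gap: 0.0459
grip_force: 29.7
```

```bash
sed -i 's/^H=np.array.*;YAW/H=np.array([.593,.0331]);YAW/' go.py
python3 - <<'E'
from go import *
go((*H,.153,1.442))
E
```

```text
t 33.88 pos [0.5937 0.0336 0.1823] phi 1.4421 F [ 0.6342  0.6344 -1.649 ] gap 0.0459 grip 29.7 j1,j7 [ 0.1179 -0.4591]
to (np.float64(0.593), np.float64(0.0331), 0.153, 1.442) turn 0.0001 shift [-0.0006 -0.0007  0.0293]
```

jog_arm(plan=[[[-0.0006,-0.0007,0.004],0,0.0],[[0,0,0.003],0,0.0],[[0,0,0.002],0,0.0],[[0,0,0.002],0,0.0],[[0,0,0],0,0.0],[[0,0,0],0,0.0]])

```text
time: 34.62
position: [0.5926, 0.0331, 0.1707]
eef_rot: [0.751, 0.66, 0.0, 0.0]
contact_force: [1.1, 0.5, -0.5]
finger_gap: 0.0459
grip_force: 29.7
```

jog_arm(plan=[[[0,0,0.003],0,0.0],[[0,0,0.003],0,0.0],[[0,0,0.003],0,0.0],[[0,0,0.003],0,0.0],[[0,0,0.002],0,0.0],[[0,0,0.001],0,0.0],[[0,0,0],0,0.0]])

```text
time: 35.5
position: [0.5925, 0.033, 0.1556]
eef_rot: [0.751, 0.66, -0.0, -0.0]
contact_force: [0.6, 0.1, -1.4]
finger_gap: 0.0464
grip_force: 29.7
```

jog_arm(plan=[[[0,0,0.001],0,0.0],[[0,0,0.001],0,0.0],[[0,0,0],0,0.0],[[0,0,0],0,0.0]])

```text
time: 36.0
position: [0.5926, 0.033, 0.1536]
eef_rot: [0.751, 0.66, 0.0, 0.0]
contact_force: [-0.1, 0.5, -2.0]
finger_gap: 0.046
grip_force: 29.7
```

jog_arm(plan=[[[0,0,0.0007],0,0.0],[[0,0,0],0,0.0],[[0,0,0],0,0.07],[[0,0,0],0,0.07],[[0,0,0],0,0.07],[[0,0,0],0,0.07],[[0,0,-0.02],0,0.07],[[0,0,-0.03],0,0.07],[[0,0,-0.03],0,0.07],[[0,-0.04,-0.03],0,0.06],[[0,-0.05,0],0,0.06],[[0,-0.05,0],0,0.06]])

```text
time: 37.5
position: [0.4524, 0.0513, 0.2632]
eef_rot: [0.751, 0.66, 0.0, 0.0]
contact_force: [-0.3, 0.7, -1.0]
finger_gap: 0.0602
grip_force: 0.0
```

jog_arm(plan=[[[0.01,-0.02,0],0,0.06],[[0,0,0],0,0.06],[[0,0,0],0,0.06],[[0,0,0],0,0.06]])

```text
time: 38.0
position: [0.4362, 0.0632, 0.2628]
eef_rot: [0.751, 0.66, 0.0, -0.0]
contact_force: [-0.4, -0.0, -0.2]
finger_gap: 0.06
grip_force: 0.0
```

Run:
```python
from go import *
from h import *
im=snap("j")
for n in(("side","top"),("side",),("top",)): print(fit(im,(*H,YAW),[np.array(b)+[0,0,.128] for b in KEE],("yellow",),names=n))
K=proj("side",[.593,.033,.16])[0].astype(int);Kt=proj("top",[.593,.033,.16])[0].astype(int);P=proj("side",[.43,.21,.08])[0].astype(int);Pt=proj("top",[.43,.21,.08])[0].astype(int);print(K,Kt,P,Pt)
cr=lambda n,k,w:cv2.convertScaleAbs(cv2.resize(im[n][k[1]-w:k[1]+w,k[0]-w:k[0]+w],(380,290) if 0 else (290,290),interpolation=cv2.INTER_CUBIC),alpha=1.5)[:,:,::-1]
cv2.imwrite("pics/j.png",np.vstack([np.hstack([cr("side",K,22),cr("top",Kt,15)]),np.hstack([cr("side",P,22),cr("top",Pt,15)])]))
st()
```

```text
(array([ 0.5938,  0.0334, -0.167 ]), np.float64(53.24746227412534), np.float64(608.0))
(array([ 0.5932,  0.0326, -0.1956]), np.float64(24.83465506055363), np.float64(397.0))
(array([ 0.5954,  0.0344, -0.1882]), np.float64(22.502185217224145), np.float64(211.0))
[253 188] [270 181] [275 285] [209 240]
t 38.10 pos [0.4358 0.0632 0.2626] phi 1.4415 F [ 0.4844  0.2513 -0.1834] gap 0.0598 grip 0.0 j1,j7 [ 0.1419 -0.479 ]
```

View pics/j.png

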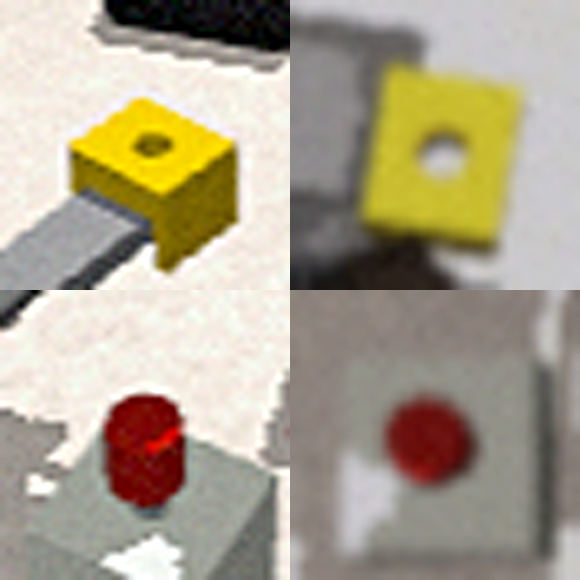

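Keeper is seated with light visible through its hole (top crop 442,155). Pin stands in its holder. Fitting the pin's position.

```bash
cat > pin.py <<'E'
from go import *
from h import *
a=np.linspace(0,2*np.pi,24,endpoint=False)
HEAD=[[(.013*np.cos(t),.013*np.sin(t),z) for t in a for z in(.07,.096)]]
def T3(p):return (p[0],p[1],0,*p[2:])
def fitpin(im,p,names=("side","top"),R=30):
    o=lambda n,p:cv2.GaussianBlur(sil(n,T3(p),HEAD),(3,3),0);M={}
    for n in names:
        D=cv2.dilate((sil(n,T3(p),HEAD)>0).astype(np.uint8),np.ones((13,13)));M[n]=cv2.GaussianBlur(mask(im[n],"red")*D*1.,(3,3),0)
    s=minimize(lambda p:sum(((o(n,p)-M[n])**2).sum() for n in names),p,method="Nelder-Mead",options=dict(initial_simplex=np.vstack([p]+[np.array(p)+np.eye(len(p))[i]*.006 for i in range(len(p))])))
    return s.x,s.fun,sum(m.sum() for m in M.values())
E
python3 - <<'E'
from pin import *
im={n:cv2.imread(f"pics/{n}_j.png")[:,:,::-1] for n in C}
for im in (im,{n:cv2.imread(f"pics/{n}0.png")[:,:,::-1] for n in C}):
    print(fitpin(im,(.43,.213)),fitpin(im,(.43,.213,0.)),fitpin(im,(.43,.213),("side",)),fitpin(im,(.43,.213),("top",)))
x=fitpin(im,(.43,.213))[0]
go((*x,.26,1.442),(*x,.095,1.442))
E
```

```text
(array([0.4305, 0.2151]), np.float64(48.10344819300269), np.float64(174.0)) (array([ 0.431 ,  0.2152, -0.0018]), np.float64(46.9411631343714), np.float64(174.0)) (array([0.4302, 0.2156]), np.float64(25.663416234140715), np.float64(140.0)) (array([0.4323, 0.2154]), np.float64(20.92748245866974), np.float64(34.0))
(array([0.4279, 0.2153]), np.float64(40.06275567089581), np.float64(183.0)) (array([ 0.4282,  0.2148, -0.0006]), np.float64(39.86643634659747), np.float64(183.0)) (array([0.428 , 0.2152]), np.float64(25.237018694732797), np.float64(141.0)) (array([0.4294, 0.2169]), np.float64(14.208692930603613), np.float64(42.0))
t 38.10 pos [0.4358 0.0632 0.2626] phi 1.4415 F [ 0.4844  0.2513 -0.1834] gap 0.0598 grip 0.0 j1,j7 [ 0.1419 -0.479 ]
to (np.float64(0.4279430389404296), np.float64(0.21533232879638672), 0.26, 1.442) turn -0.0005 shift [ 0.1498 -0.0273  0.0026]
to (np.float64(0.4279430389404296), np.float64(0.21533232879638672), 0.095, 1.442) turn -0.0000 shift [0.    0.    0.165]
```

jog_arm(plan=[[[0.037,-0.0067,0],0,0.06],[[0.037,-0.0067,0],0,0.06],[[0.037,-0.0067,0],0,0.06],[[0.0388,-0.0067,0.03],0,0.06],[[0,0,0.04],0,0.06],[[0,0,0.03],0,0.06],[[0,0,0],0,0.06],[[0,0,0],0,0.06],[[0,0,0],0,0.06]])

```text
time: 39.22
position: [0.4287, 0.2158, 0.1642]
eef_rot: [0.751, 0.66, 0.001, 0.0]
contact_force: [-0.4, 1.1, 0.1]
finger_gap: 0.06
grip_force: 0.0
```

Run:
```python
from pin import *
im=snap("k")
print(fitpin(im,(.429,.215),("side",)))
go((.4285,.215,.095,1.442))
```

```text
(array([0.4309, 0.2153]), np.float64(20.795000720876583), np.float64(147.0))
t 39.33 pos [0.4284 0.2157 0.164 ] phi 1.4418 F [-0.1168  0.9345 -0.1806] gap 0.0601 grip 0.0 j1,j7 [-0.1579 -0.9418]
to (0.4285, 0.215, 0.095, 1.442) turn -0.0002 shift [-0.0007  0.0002  0.069 ]
```

jog_arm(plan=[[[-0.0005,0.001,0.025],0,0.06],[[0,0,0.02],0,0.06],[[0,0,0.014],0,0.06],[[0,0,0.01],0,0.06],[[0,0,0],0,0.06],[[0,0,0],0,0.02],[[0,0,0],0,0.0],[[0,0,0],0,0.0],[[0,0,0],0,0.0],[[0,0,0],0,0.0],[[0,0,0],0,0.0]])

```text
time: 40.7
position: [0.4288, 0.2149, 0.094]
eef_rot: [0.751, 0.66, 0.0, 0.0]
contact_force: [0.1, -0.8, 1.6]
finger_gap: 0.0254
grip_force: 29.9
```

Run:
```python
from go import *
s,R,phi=st();q=s["position"][:2];z=s["position"][2]
print("tip rel",z-.010)
go((*q,.28,1.442),(.593,.0333,.28,1.442))
```

```text
t 40.70 pos [0.4288 0.2149 0.094 ] phi 1.4422 F [ 0.1444 -0.785   1.5536] gap 0.0254 grip 29.9 j1,j7 [-0.2057 -1.0209]
tip rel 0.08402891445355068
t 40.70 pos [0.4288 0.2149 0.094 ] phi 1.4422 F [ 0.1444 -0.785   1.5536] gap 0.0254 grip 29.9 j1,j7 [-0.2057 -1.0209]
to (np.float64(0.42884547283113406), np.float64(0.21491888336819995), 0.28, 1.442) turn 0.0002 shift [ 0.     0.    -0.186]
to (0.593, 0.0333, 0.28, 1.442) turn -0.0000 shift [-0.159   0.1861 -0.    ]
```

jog_arm(plan=[[[0,0,-0.03],0,0.0],[[0,0,-0.05],0,0.0],[[0,0,-0.05],0,0.0],[[0,0,-0.05],0,0.0],[[-0.04,0,-0.006],0,0.0],[[-0.04,0,0],0,0.0],[[-0.04,0,0],0,0.0],[[-0.039,0.03,0],0,0.0],[[0,0.045,0],0,0.0],[[0,0.045,0],0,0.0],[[0,0.04,0],0,0.0],[[0,0.0261,0],0,0.0]])

```text
time: 42.2
position: [0.5942, 0.0328, 0.2791]
eef_rot: [0.751, 0.66, -0.0, -0.0]
contact_force: [0.1, 0.8, -0.8]
finger_gap: 0.0254
grip_force: 29.9
```

jog_arm(plan=[[[0,0,0.02],0,0.0],[[0,0,0],0,0.0],[[0,0,0],0,0.0],[[0,0,0],0,0.0]])

```text
time: 42.7
position: [0.593, 0.0334, 0.2608]
eef_rot: [0.751, 0.66, 0.0, 0.0]
contact_force: [0.2, 1.1, -0.7]
finger_gap: 0.0255
grip_force: 29.9
```

Run:
```python
from pin import *
im=snap("l")
s=telemetry.state()["position"];z=s[2]-.084
go((.593,.0333,.245,1.442))
print(fitpin(im,(s[0],s[1],z-.01),("side",)))
K=np.array([253,175]);w=(40,30)
cv2.imwrite("pics/l.png",cv2.convertScaleAbs(cv2.resize(im["side"][K[1]-30:K[1]+30,K[0]-40:K[0]+40],None,fx=10,fy=10,interpolation=cv2.INTER_CUBIC),alpha=1.5)[:,:,::-1])
cr=lambda P:np.round((proj("side",P)-K+[40,30]+.5)*10-.5,1).tolist()
print("tip",cr([s[0],s[1],z]),"collar",cr([s[0],s[1],z+.06]),"khole",cr([.593,.0333,.164]),"topcorners",cr(T((.593,.0333,YAW,.128),[(.023,.02,.036),(-.023,.02,.036),(.023,-.02,.036),(-.023,-.02,.036)])))
```

```text
t 42.80 pos [0.593  0.0334 0.2607] phi 1.4423 F [-0.0059  0.6603 -1.6611] gap 0.0253 grip 29.9 j1,j7 [ 0.1408 -0.4318]
to (0.593, 0.0333, 0.245, 1.442) turn 0.0003 shift [-0.0001  0.      0.0157]
(array([ 0.8097, -0.2813, -0.0778]), np.float64(11.062336361014992), np.float64(83.0))
tip [[407.4, 383.9]] collar [[398.3, 170.4]] khole [[409.4, 426.8]] topcorners [[281.0, 431.9], [430.9, 503.2], [388.9, 353.6], [537.5, 421.7]]
```

View pics/l.png

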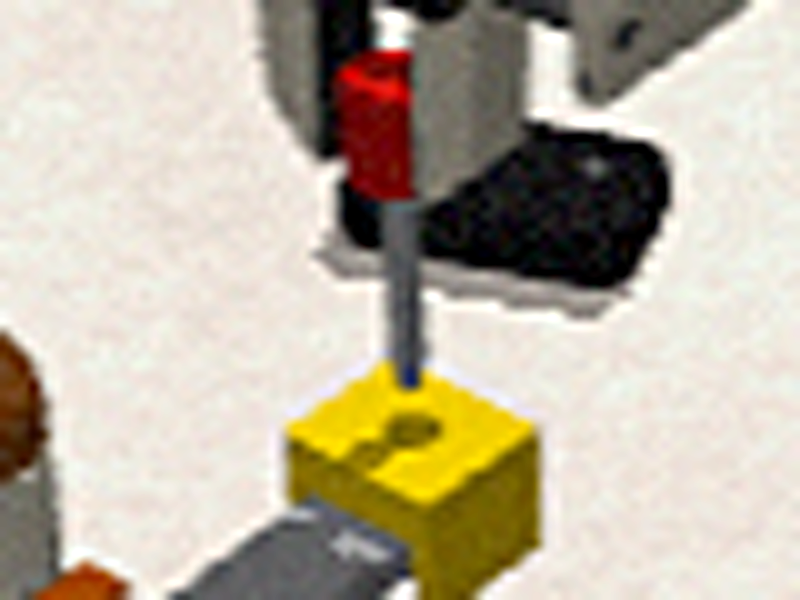

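Tip at (408,385) matches its prediction; keeper hole at (412,430) is within 1 mm of expected. Adjusting slightly and lowering gradually.

jog_arm(plan=[[[0.0005,-0.0005,0.006],0,0.0],[[0,0,0.004],0,0.0],[[0,0,0.004],0,0.0],[[0,0,0.004],0,0.0],[[0,0,0.003],0,0.0],[[0,0,0],0,0.0]])

```text
time: 43.55
position: [0.5923, 0.0338, 0.2386]
eef_rot: [0.751, 0.66, -0.0, -0.0]
contact_force: [-0.4, 0.1, -0.1]
finger_gap: 0.0251
grip_force: 29.9
```

jog_arm(plan=[[[0,0,0.003],0,0.0],[[0,0,0.003],0,0.0],[[0,0,0.003],0,0.0],[[0,0,0.003],0,0.0],[[0,0,0],0,0.0]])

```text
time: 44.18
position: [0.5923, 0.0338, 0.2266]
eef_rot: [0.751, 0.66, -0.0, -0.0]
contact_force: [-0.3, -0.3, -1.3]
finger_gap: 0.0251
grip_force: 29.9
```

jog_arm(plan=[[[0,0,0.004],0,0.0],[[0,0,0.004],0,0.0],[[0,0,0.004],0,0.0],[[0,0,0.004],0,0.0],[[0,0,0.004],0,0.0],[[0,0,0.004],0,0.0],[[0,0,0.004],0,0.0],[[0,0,0.004],0,0.0],[[0,0,0.003],0,0.0],[[0,0,0],0,0.0]])

```text
time: 45.42
position: [0.5923, 0.0338, 0.1917]
eef_rot: [0.751, 0.66, -0.0, -0.0]
contact_force: [0.1, -0.5, -1.8]
finger_gap: 0.0251
grip_force: 29.9
```

jog_arm(plan=[[[0,0,0.002],0,0.0],[[0,0,0.001],0,0.0],[[0,0,0],0,0.0],[[0,0,0.0006],0,0.0],[[0,0,0],0,0.0]])

```text
time: 46.05
position: [0.5925, 0.0339, 0.1884]
eef_rot: [0.751, 0.66, 0.0, 0.0]
contact_force: [0.5, 0.5, -1.8]
finger_gap: 0.0252
grip_force: 29.9
```

jog_arm(plan=[[[0,0,0.0005],0,0.0],[[0,0,0],0,0.05],[[0,0,0],0,0.05],[[0,0,0],0,0.05],[[0,0,-0.02],0,0.05],[[0,0,-0.03],0,0.05],[[0,0,-0.03],0,0.05],[[-0.03,0,-0.01],0,0.05],[[-0.05,0,0],0,0.05],[[-0.05,-0.02,0],0,0.05],[[-0.05,-0.02,0],0,0.05],[[0,0,0],0,0.05]])

```text
time: 47.55
position: [0.5275, -0.1445, 0.2777]
eef_rot: [0.754, 0.657, -0.001, 0.0]
contact_force: [-0.1, 0.0, -0.2]
finger_gap: 0.0501
grip_force: 0.0
```

Run:
```python
from pin import *
im=snap("m");st()
for a in ((.593,.0333,.094),):print(fitpin(im,a),fitpin(im,a,("side",)))
a=cv2.convertScaleAbs(cv2.resize(im["side"][130:330,150:350],None,fx=2.9,fy=2.9,interpolation=cv2.INTER_CUBIC),alpha=1.5)[:,:,::-1]
b=cv2.convertScaleAbs(cv2.resize(im["top"][150:222,158:300],(220,112),interpolation=cv2.INTER_CUBIC),alpha=1.5)[:,:,::-1]
o=np.zeros((580,800,3),np.uint8);o[:,:580]=a;o[:112,580:]=b;cv2.imwrite("pics/m.png",o)
```

```text
t 47.65 pos [ 0.5297 -0.1397  0.278 ] phi 1.4410 F [ 0.5938  0.6789 -0.0702] gap 0.0501 grip 0.0 j1,j7 [ 0.4402 -0.0876]
(array([0.5937, 0.0337, 0.0932]), np.float64(44.79412821991542), np.float64(147.0)) (array([0.596 , 0.0298, 0.0887]), np.float64(23.665578863898503), np.float64(103.0))
```

View pics/m.png

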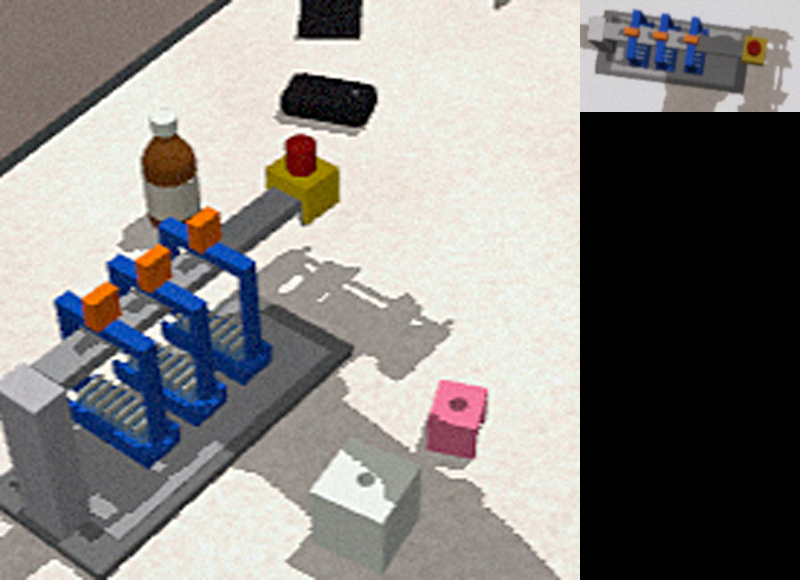

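The pin's head rests on the keeper: the fit puts its underside at about 0.163 m, against 0.164 m expected. All three carriers hang upright and the bystanders are undisturbed.

```bash
python3 -c "
from cell import workorder
print(workorder.finish_job())"
```

```text
the job is handed in; nothing more can be done
None
```

The job is done and handed in at about 48 s: all three blue carriers on the bench hang upright on the rail, the yellow keeper is seated over the free end, and the pin is through both holes with its head on the keeper.

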